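# Shut the card drawer and wedge up the front of its unit

### The arm

A 6-joint arm with a two-finger parallel gripper is mounted at the origin on the work surface; the furniture and walls round the work are solid. World frame = base frame: x ahead of the robot, y to its left, z up, the work surface at z = 0. Lengths are in m, angles in rad, forces in N, time in s.
With the tool pointing down it reaches from about 0.325 to 0.925 m from the base axis. Payload 3.1 kg.
Tool frame: the origin (TCP) lies midway between the tips of the shut fingers; the grasp point (between the pads) lies 19 mm behind it; z points along the fingers, y is the direction in which the jaws open and shut (so a half turn about z gives the same grasp; the last joint's range is limited). The gripper opens to 85 mm and grips with 20 to 120 N. Pads are 22 mm wide; open, the fingers measure 114 mm over their backs; the gripper's body (76 mm by 85 mm) begins 54 mm behind the grasp point. The pads swing forward as they close: fully open they stand 13 mm farther back than shut.
Start: joints at [1.041, 0.217, 1.613, -0, 1.311, -0.112], TCP at [0.254, 0.571, 0.231] pointing down, gripper open.
Joint ranges: [-2.75, 2.75], [-0.78, 2.1], [0.31, 2.55], [-1.13, 4.27], [0.13, 2.63], [-2.58, 2.58]. Speed limits (rad/s): [2.79, 2.79, 3.14, 3.14, 3.14, 3.14].

### API

Orientations are given as a 3x3 rotation matrix whose columns are the frame's x, y, z axes.
In Python, from cell import readout, imaging, workorder gives the robot as it stands. The module is installed in compiled form; this text tells all that it offers.
- The arm moves only by the tool move_arm, never from a script. Its argument "targets" is a list of rows, each an object of numbers: "wx", "wy", "wz": the turn, a rotation vector about the tool's x, y, z in rad; "tx", "ty", "tz": the shift along the tool's x, y, z in m; "grip": the opening, from -1 (shut) to 1 (fully open). In form: [{"wx": .., "wy": .., "wz": .., "tx": .., "ty": .., "tz": .., "grip": ..}, ...]. A call has 1 to 8 rows; each row is the pose to reach, as a shift and turn from the pose commanded when the call began, along the tool's axes at that moment; what a row does not reach only later rows make up. A row lasts 1/10 s, in which the tool goes at most 50 mm and 8.59 degrees, less where a joint would pass 70% of its speed; a pose out of reach is approached as far as the arm can. A call with a gripper value outside its range is refused whole. The fingers move at their own pace and stop on an object; "force" is the grip in N (left out, the last holds). Time passes only in rows, so rows that repeat a pose let the fingers close. It gives the time, the measured TCP pose, the force and the opening at its end, in the units of the state.
- readout.get_obs(): the state, without advancing time (a new reading comes with each control period).
- imaging.get_image(name): name is "scene" or "top" or "wrist"; returns a dict with "img" (420x560x3 uint8, red, green, blue), "intrinsics" (3x3 intrinsics, pixels), "T" (4x4, takes a point from camera to world coordinates); the wrist camera has in their place "hand_eye" (4x4, takes a point from camera to tool coordinates, whose origin is the TCP and whose axes are the flange's). Camera axes: x right, y down, z forward; pixel columns grow to the right and rows downward; lengths in m; the calibration is good to about 2 mm. A picture is of the moment at which its call begins: read the wrist's pose just before it. There is no depth.
- workorder.close_job(): hands the job in, once; it reports no verdict.
The state is a dict: "time_s": time; "qpos": joint angles; "qvel": joint speeds; "joint_torque": joint torques, N m; "tcp_pos": TCP position; "orientation": TCP orientation; "force": force on the tool from outside, world axes, zero at the start; "torque": the same for the moment, N m; "width": finger opening in m.
Only numpy, scipy, OpenCV 4.12 (cv2) and the standard library are available. Lean on these libraries where they do the work, as an engineer would, in place of code of your own. Each camera call takes 0.05 s, during which the arm holds its last target. There are 200 camera calls.

### The job

The little card-drawer unit on the desk needs a new pad under its front. Push its open drawer fully home, then slide the wooden wedge, thin end first and flat on the desk, under the middle of the unit's front bar until the front has just lifted off its foot rails, by about 4 mm. Finish while still holding the wedge there, not letting go, with no part of the robot touching the unit, and leave everything else on the desk where it is.

Things in the scene. Friction and masses are not known exactly. Their poses are not given: they have to be found in the camera images.
- front_bar (a point): Middle of the underside of the steel round bar (8 mm thick, along y) at the foot of the unit's front, part of the housing, 6 mm inward of its front face. 8 mm above the desk at rest; its height grows as the front lifts. x axis into the unit (front to rear), z up. Below it the slot is open down to the desk between the foot rails.
- drawer_pull (a point): Middle of the front face of the drawer's black pull, a solid block 80 wide (y), 14 high (z), standing 16 mm out from the white drawer front, centre 52 mm above the desk. x axis points into the unit: push that way. Drawer front 168 wide, 19 to 77 mm above the desk; when home the pull's face is 19 mm before the housing's front.
- drawer (a joint): How far the drawer is open, m: 0 is fully home against its stop; it slides with about 1.5 N of friction and stays where it is left.
- unit: Fixed frame of the drawer unit: two black foot rails 16 wide, 8 mm high, 148 mm apart inside, joined at the back. Origin on the desk under the centre of the housing; x axis from front to rear, z up. The front bar's centre line is at x = -64 mm, y from -84 to 84 mm.
- wedge_grip (a point): Grip point of the loose wooden wedge (0.16 kg): on the axis of its upright block, 40 mm above the underside; block 26 (x) x 30 (y), 56 mm high, lowest 22 mm widened to 44 in y. x axis along the wedge to its thin end, z up. Blade 44 mm wide, flat top sloping from 22 mm thick (13 mm ahead of this point) evenly to 3 mm at the tip (125 mm ahead).
- wedge_tip (a point): Middle of the thin end's lower edge of the wedge, 125 mm ahead of the grip point, at the underside (0 height when the wedge lies flat).
- wedge: The wedge; origin under the grip block at its underside, x to the thin end, z up.
- housing: Grey metal box of the unit, 140 deep (x), 180 wide (y), its top 84 mm above the desk, holding the drawer. Hinged to the foot frame along its rear edge, so its front can only lift, against some 5 N; tilt 0.01 rad lifts the front bar 1.34 mm. Origin on the hinge line, 30 mm above the desk, x to the rear.
- stapler: Bystander: stapler, 37x145x55 mm.
- mouse: Bystander: computer mouse, 110x54x40 mm.
- eraser: Bystander: eraser, 18x52x12 mm.
- gel_bottle: Bystander: small bottle with a cap, 38x47x106 mm.
- clip_box: Bystander: flat box with a green lid, 52x64x21 mm.

How it is judged:
On the way, in this order (a step that is already met when the one before it is completed fails the run):
1. the drawer is fully home, the front of the unit still resting on its rails (value of joint drawer below 0.003 m and height (world z) of front_bar below 0.0088 m), for 0.2 s.
2. the wedge carries the front of the unit, lifted just clear (height (world z) of front_bar above 0.0095 m and contact force between wedge and housing above 1 N), for 0.2 s.
At the end, for the whole second after the job is handed in: Drawer home within 4 mm; front bar 9.5 to 15 mm above the desk (lifted 1.5 to 7), resting on the wedge with over 1 N; wedge flat on the desk, at rest, tip within 30 mm of the unit's middle, still held by the fingers with over 2 N; robot not touching the unit (all of step 2 and value of joint drawer below 0.004 m and height (world z) of front_bar below 0.015 m and contact force between each of the arm, the fingers and unit below 0.5 N and contact force between the fingers and wedge above 2 N and y of wedge_tip in the frame of unit between -0.03 and 0.03 m and angle between wedge's own z axis and vertical below 0.1 rad and height (world z) of wedge below 0.006 m and linear speed of each of wedge, housing below 0.01 m/s); the arm keeps its last pose, push and grip.
It fails at once if the front of the unit is lifted much too far (over 10 mm) (height (world z) of front_bar above 0.018 m).
It fails at once if a bystander is moved by more than 30 mm (distance of any of stapler, mouse, eraser, gel_bottle, clip_box from where it was at the start of the episode above 0.03 m).
It also fails if it takes over 48 s, if anything falls off the work surface, if the arm or the gripper's body presses on something with over 40 N, if the wrist force passes 120 N, or if a joint passes its speed limit or range.

## Working session

There is one attempt and no reset: what is moved stays moved. The work goes in short steps, Python scripts to look and compute and a tool call to move; the robot and the scene stay as the last step left them, time stands still between calls to the robot, and variables do not carry over. Pictures are saved under pics/ and viewed, about 8 in all and at most 12, crops included, and the job is handed in when it is done.

Besides the shell and the picture viewer there is one more tool, called after ">>>" as name(argument=value, ...) on one line, values as JSON. move_arm: Moves the arm, as the interface text tells. Its arguments: {"type":"object","properties":{"targets":{"type":"array","items":{"type":"object","properties":{"wx":{"type":"number"},"wy":{"type":"number"},"wz":{"type":"number"},"tx":{"type":"number"},"ty":{"type":"number"},"tz":{"type":"number"},"grip":{"type":"number"}}}},"force":{"type":"number"}},"required":["targets"]}

```bash
mkdir -p pics
cat > h.py <<'E'
import numpy as np, cv2
from cell import readout, imaging, workorder
def grab(n,name):
    o=readout.get_obs(); d=imaging.get_image(n)
    if 'T' in d: T=np.array(d['T'])
    else:
        W=np.eye(4);W[:3,:3]=o['orientation'];W[:3,3]=o['tcp_pos'];T=W@np.array(d['hand_eye'])
    cv2.imwrite(f'pics/{name}.png',d['img'][:,:,::-1]); np.savez(f'pics/{name}.npz',K=d['intrinsics'],T=T)
    return d['img'],np.array(d['intrinsics']),T
def load(name):
    z=np.load(f'pics/{name}.npz'); return cv2.imread(f'pics/{name}.png')[:,:,::-1],z['K'],z['T']
def ray(K,T,uv,z):
    uv=np.atleast_2d(np.array(uv,float)); p=np.c_[uv,np.ones(len(uv))]@np.linalg.inv(K).T@T[:3,:3].T
    c=T[:3,3]; return c+p*((z-c[2])/p[:,2])[:,None]
def proj(K,T,P):
    P=np.atleast_2d(P); q=(P-T[:3,3])@T[:3,:3]@K.T; return q[:,:2]/q[:,2:]
E
python3 - <<'E'
from h import *
for n in('top','scene'):
    i,K,T=grab(n,n+'0'); print(n,K[0,0],T.round(3).tolist())
o=readout.get_obs(); print(o)
a=cv2.imread('pics/top0.png');b=cv2.imread('pics/scene0.png')
E
```

```text
top 425.23509285731984 [[-0.041, -0.976, 0.212, 0.323], [-0.999, 0.041, -0.002, 0.025], [-0.006, -0.212, -0.977, 0.971], [0.0, 0.0, 0.0, 1.0]]
scene 406.5206387186022 [[0.506, -0.503, 0.701, -0.298], [-0.863, -0.286, 0.418, -0.49], [-0.01, -0.816, -0.579, 0.737], [0.0, 0.0, 0.0, 1.0]]
{'time_s': 0.1, 'qpos': array([ 1.04077892e+00,  2.17717656e-01,  1.61478266e+00,  2.71510936e-05,
        1.31133306e+00, -1.12152051e-01]), 'qvel': array([ 0.00036452, -0.00346805, -0.00291988,  0.00094254, -0.00234426,
        0.00099707]), 'joint_torque': array([-1.07620537e-03, -3.98075402e+01, -3.04972458e+01, -1.54989930e-04,
        4.16845054e-03,  2.56609599e-05]), 'tcp_pos': array([0.25319659, 0.57059935, 0.23007002]), 'orientation': array([[-9.13954283e-01,  4.05815516e-01, -1.15543717e-03],
       [ 4.05817067e-01,  9.13952308e-01, -1.92002778e-03],
       [ 2.76837400e-04, -2.22371374e-03, -9.99997489e-01]]), 'force': array([-0.20511177, -0.83508243,  0.77792068]), 'torque': array([-0.07116501,  0.00941279, -0.02879342]), 'width': 0.08548030552119697}
```

View pics/top0.png

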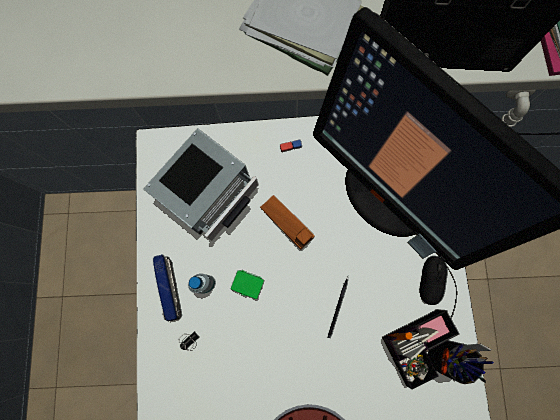

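View pics/scene0.png

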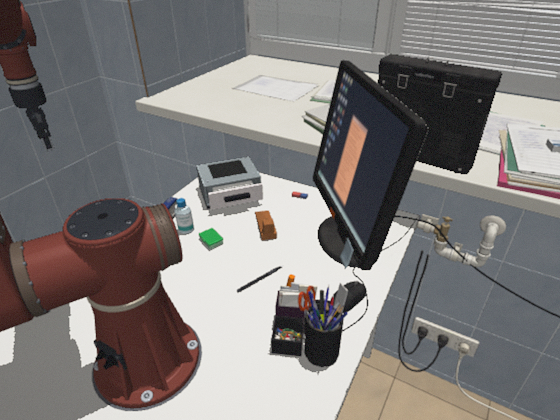

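The top view shows the unit at about (195,185), with its front facing lower right and the pull near (235,215). The wedge has its block at (303,238) and its thin end at (270,203). The eraser is at (290,146), the clip box at (248,285) and the gel bottle at (202,285). I'll enlarge this region to measure it.

Run:
```python
from h import *
i,K,T=load('top0')
c=i[120:270,135:330]; cv2.imwrite('pics/crop0.png',cv2.resize(c,None,fx=4,fy=4,interpolation=cv2.INTER_CUBIC)[:,:,::-1])
h=cv2.cvtColor(i,cv2.COLOR_RGB2HSV)
m=cv2.inRange(h,(5,120,60),(20,255,255)); m[:, :255]=0; m[:,325:]=0; m[:185]=0; m[260:]=0
cs=max(cv2.findContours(m,0,2)[0],key=cv2.contourArea); r=cv2.minAreaRect(cs); print(r); print(cv2.boxPoints(r)); 
print(ray(K,T,cv2.boxPoints(r),0.0).round(4))
```

```text
((286.7500305175781, 221.25003051757812), (57.982749938964844, 19.091880798339844), 45.0)
[[259.50003 207.50003]
 [273.00003 194.00003]
 [314.00003 235.00003]
 [300.50003 248.50003]]
[[ 0.5395  0.0894  0.    ]
 [ 0.5707  0.0568 -0.    ]
 [ 0.4693 -0.0345  0.    ]
 [ 0.4394 -0.0019  0.    ]]
```

View pics/crop0.png

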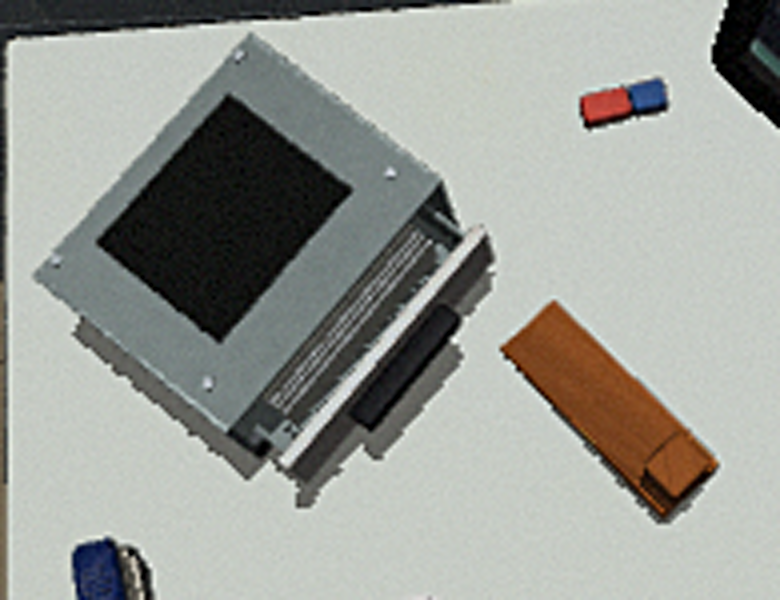

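The crop shows the housing-top corners at (250,33), (440,183), (230,435) and (35,275). The drawer is open by a few cm, the pull's front edge runs from (460,318) to (372,430), and the wedge tip corners are (555,300) and (502,350).

Run:
```python
from h import *
i,K,T=load('top0')
f=lambda p,z: ray(K,T,np.array(p)/4+[135,120]-.375,z)
C=f([(250,33),(440,183),(230,435),(35,275)],.084); print(C.round(4)) # RL? 
rear=(C[0]+C[3])/2; fr=(C[1]+C[2])/2; d=fr-rear; print('depth',np.linalg.norm(d),'width',np.linalg.norm(C[0]-C[3]),np.linalg.norm(C[1]-C[2]))
ux=-d/np.linalg.norm(d); w=C[2]-C[1]; w/=np.linalg.norm(w)
wr=C[3]-C[0]; print('yaw from depth',np.degrees(np.arctan2(ux[1],ux[0])),'from front w',np.degrees(np.arctan2(w[1],w[0]))-90,'rear',np.degrees(np.arctan2(wr[1],wr[0]))-90)
print('center',C.mean(0).round(4),'front mid',fr.round(4))
P=f([(460,308),(355,415),(463,322),(375,430)],.059); print('pull',P.round(4))
W=f([(555,300),(502,350)],.003); print('tip',W.round(4),W.mean(0).round(4))
B=f([(678,432),(718,465),(683,499),(645,465)],.056); print('block top',B.round(4),B.mean(0).round(4))
a=W.mean(0)-B.mean(0); print(np.linalg.norm(a[:2]),np.degrees(np.arctan2(a[1],a[0])))
```

```text
[[0.7085 0.2181 0.084 ]
 [0.6164 0.1138 0.084 ]
 [0.4816 0.2276 0.084 ]
 [0.5737 0.3338 0.084 ]]
depth 0.1398222630169032 width 0.17755729025975617 0.17641663100737773
yaw from depth 48.80064285293473 from front w 49.84011808050016 rear 49.361779289103964
center [0.595  0.2233 0.084 ] front mid [0.549  0.1707 0.084 ]
pull [[0.5519 0.1067 0.059 ]
 [0.4943 0.1652 0.059 ]
 [0.5439 0.1052 0.059 ]
 [0.4855 0.1544 0.059 ]]
tip [[0.5684 0.0559 0.003 ]
 [0.5397 0.0878 0.003 ]] [0.554  0.0718 0.003 ]
block top [[ 0.478  -0.0104  0.056 ]
 [ 0.459  -0.0312  0.056 ]
 [ 0.4412 -0.0113  0.056 ]
 [ 0.4606  0.0084  0.056 ]] [ 0.4597 -0.0111  0.056 ]
0.12562163826434503 41.333990099145865
```

Unit centre is about (0.595, 0.223) with yaw about 49.5°. The drawer is open about 34 mm. The wedge grip is at about (0.460, -0.011) with yaw about 42°. First I'll move to just in front of the pull with the fingers shut, so tool x lies along unit x.

>>> move_arm(targets=[{"wz": 1.2,"tx": -0.3,"ty": -0.245,"tz": 0,"grip": -1},{"wz": 1.2,"tx": -0.3,"ty": -0.245,"tz": 0,"grip": -1},{"wz": 1.2,"tx": -0.3,"ty": -0.245,"tz": 0,"grip": -1},{"wz": 1.2,"tx": -0.3,"ty": -0.245,"tz": 0,"grip": -1},{"wz": 1.2,"tx": -0.3,"ty": -0.245,"tz": 0,"grip": -1},{"wz": 1.2,"tx": -0.3,"ty": -0.245,"tz": 0,"grip": -1},{"wz": 1.2,"tx": -0.3,"ty": -0.245,"tz": 0,"grip": -1},{"wz": 1.2,"tx": -0.3,"ty": -0.245,"tz": 0,"grip": -1}], force=60)

```text
invalid input at $.targets[0]: expected keys wx, wy, wz, tx, ty, tz, grip
```

```bash
cat > go.py <<'E'
# go.py x y z yaw_deg: shift/turn in tool axes to reach a tool-down pose with tool x at yaw
import sys; from h import *
from scipy.spatial.transform import Rotation as R
x,y,z,a=map(float,sys.argv[1:]); a=np.radians(a); o=readout.get_obs(); Q=np.array(o['orientation']); p=o['tcp_pos']
G=np.array([[np.cos(a),np.sin(a),0],[np.sin(a),-np.cos(a),0],[0,0,-1]])
print('t',o['time_s'],'pos',p.round(4),'yaw',np.degrees(np.arctan2(Q[1,0],Q[0,0])).round(2),'F',o['force'].round(1),'w',round(o['width'],4))
print('w',R.from_matrix(Q.T@G).as_rotvec().round(4),'t',(Q.T@(np.array([x,y,z])-p)).round(4))
E
python3 go.py .491 .102 .2 49.5
```

```text
t 0.1 pos [0.2532 0.5706 0.2301] yaw 156.06 F [-0.2 -0.8  0.8] w 0.0855
w [-1.8000e-03  1.9000e-03  1.8598e+00] t [-0.4075 -0.3317  0.0307]
```

>>> move_arm(targets=[{"wx": 0,"wy": 0,"wz": 1.2,"tx": -0.3,"ty": -0.245,"tz": 0,"grip": -1},{"wx": 0,"wy": 0,"wz": 1.2,"tx": -0.3,"ty": -0.245,"tz": 0,"grip": -1},{"wx": 0,"wy": 0,"wz": 1.2,"tx": -0.3,"ty": -0.245,"tz": 0,"grip": -1},{"wx": 0,"wy": 0,"wz": 1.2,"tx": -0.3,"ty": -0.245,"tz": 0,"grip": -1},{"wx": 0,"wy": 0,"wz": 1.2,"tx": -0.3,"ty": -0.245,"tz": 0,"grip": -1},{"wx": 0,"wy": 0,"wz": 1.2,"tx": -0.3,"ty": -0.245,"tz": 0,"grip": -1},{"wx": 0,"wy": 0,"wz": 1.2,"tx": -0.3,"ty": -0.245,"tz": 0,"grip": -1},{"wx": 0,"wy": 0,"wz": 1.2,"tx": -0.3,"ty": -0.245,"tz": 0,"grip": -1}], force=60)

```text
time_s: 0.9
tcp_pos: [0.4288, 0.223, 0.2309]
orientation: [[0.054, 0.999, -0.0], [0.999, -0.054, -0.001], [-0.001, -0.0, -1.0]]
force: [1.1, -0.1, 0.2]
width: -0.0002
```

```bash
python3 go.py .491 .102 .2 49.5
```

```text
t 0.9 pos [0.4288 0.223  0.2309] yaw 86.88 F [ 1.1 -0.1  0.2] w -0.0002
w [1.000e-04 8.000e-04 6.523e-01] t [-0.1174  0.0687  0.031 ]
```

>>> move_arm(targets=[{"wx": 0,"wy": 0.001,"wz": 0.652,"tx": -0.117,"ty": 0.069,"tz": 0.031,"grip": -1},{"wx": 0,"wy": 0.001,"wz": 0.652,"tx": -0.117,"ty": 0.069,"tz": 0.031,"grip": -1},{"wx": 0,"wy": 0.001,"wz": 0.652,"tx": -0.117,"ty": 0.069,"tz": 0.031,"grip": -1},{"wx": 0,"wy": 0.001,"wz": 0.652,"tx": -0.117,"ty": 0.069,"tz": 0.031,"grip": -1},{"wx": 0,"wy": 0.001,"wz": 0.652,"tx": -0.117,"ty": 0.069,"tz": 0.031,"grip": -1},{"wx": 0,"wy": 0.001,"wz": 0.652,"tx": -0.117,"ty": 0.069,"tz": 0.031,"grip": -1}])

```text
time_s: 1.5
tcp_pos: [0.4914, 0.1049, 0.1996]
orientation: [[0.644, 0.765, -0.001], [0.765, -0.644, 0.001], [-0.0, -0.001, -1.0]]
force: [0.0, -0.5, 0.7]
width: -0.0
```

```bash
python3 go.py .491 .102 .045 49.5
python3 - <<'E'
from h import *
grab('wrist','w1')
E
```

```text
t 1.5 pos [0.4914 0.1049 0.1996] yaw 49.89 F [ 0.  -0.5  0.7] w -0.0
w [-0.0014  0.0001  0.0069] t [-0.0025  0.0018  0.1546]
```

View pics/w1.png

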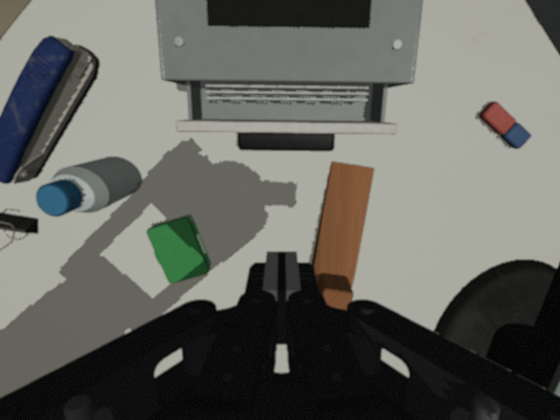

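The wrist view shows the housing front edge from (162,81) to (416,83), the pull from (239,133) to (333,150), and the wedge tip corners at (332,162) and (372,169). I'll refine the unit's frame from these.

Run:
```python
from h import *
i,K,T=load('w1'); print('cam',T[:3,3].round(3))
F=ray(K,T,[(162,81),(416,83)],.084); print('front',F.round(4),F.mean(0).round(4),np.linalg.norm(F[1]-F[0]),'yaw',np.degrees(np.arctan2(*(F[0]-F[1])[1::-1]))-90)
P=ray(K,T,[(239,150),(333,150)],.045); print('pull',P.round(4),P.mean(0).round(4),np.linalg.norm(P[1]-P[0]))
D=ray(K,T,[(178,122),(396,124)],.077);print('drawer top',D.round(4),D.mean(0).round(4),np.linalg.norm(D[1]-D[0]))
W=ray(K,T,[(332,162),(372,169)],.003);w=W[0]-W[1];print('tip',W.round(4),W.mean(0).round(4),np.linalg.norm(w),np.degrees(np.arctan2(w[1],w[0]))-90)
```

```text
cam [0.537 0.16  0.341]
front [[0.4839 0.2284 0.084 ]
 [0.6203 0.1118 0.084 ]] [0.5521 0.1701 0.084 ] 0.17945597828634438 yaw 49.46909466392853
pull [[0.4865 0.1571 0.045 ]
 [0.5482 0.1051 0.045 ]] [0.5173 0.1311 0.045 ] 0.0807218348479417
drawer top [[0.4709 0.2023 0.077 ]
 [0.5949 0.096  0.077 ]] [0.5329 0.1491 0.077 ] 0.16337959613610248
tip [[0.5419 0.0886 0.003 ]
 [0.5681 0.0574 0.003 ]] [0.555 0.073 0.003] 0.04071479397995213 40.0278977495303
```

>>> move_arm(targets=[{"wx": -0.001,"wy": 0,"wz": 0.007,"tx": -0.003,"ty": 0.002,"tz": 0.05,"grip": -1},{"wx": -0.001,"wy": 0,"wz": 0.007,"tx": -0.003,"ty": 0.002,"tz": 0.1,"grip": -1},{"wx": -0.001,"wy": 0,"wz": 0.007,"tx": -0.003,"ty": 0.002,"tz": 0.15,"grip": -1},{"wx": -0.001,"wy": 0,"wz": 0.007,"tx": -0.003,"ty": 0.002,"tz": 0.157,"grip": -1},{"wx": -0.001,"wy": 0,"wz": 0.007,"tx": 0.015,"ty": 0.002,"tz": 0.157,"grip": -1},{"wx": -0.001,"wy": 0,"wz": 0.007,"tx": 0.025,"ty": 0.002,"tz": 0.157,"grip": -1},{"wx": -0.001,"wy": 0,"wz": 0.007,"tx": 0.033,"ty": 0.002,"tz": 0.157,"grip": -1},{"wx": -0.001,"wy": 0,"wz": 0.007,"tx": 0.04,"ty": 0.002,"tz": 0.157,"grip": -1}])

```text
time_s: 2.35
tcp_pos: [0.5205, 0.1354, 0.045]
orientation: [[0.648, 0.762, 0.004], [0.762, -0.648, -0.0], [0.002, 0.003, -1.0]]
force: [-1.7, -2.3, 1.2]
width: 0.0004
```

```bash
python3 go.py .532 .1474 .043 49.5
```

```text
t 2.35 pos [0.5205 0.1354 0.045 ] yaw 49.61 F [-1.7 -2.3  1.2] w 0.0004
w [ 0.0028 -0.0022  0.0019] t [0.0166 0.001  0.0021]
```

Contact is about 1.5–2.5 N, which is drawer friction, and 17 mm remains. I'll go on in small steps.

>>> move_arm(targets=[{"wx": 0,"wy": 0,"wz": 0,"tx": 0.004,"ty": 0.001,"tz": 0,"grip": -1},{"wx": 0,"wy": 0,"wz": 0,"tx": 0.007,"ty": 0.001,"tz": 0,"grip": -1},{"wx": 0,"wy": 0,"wz": 0,"tx": 0.009,"ty": 0.001,"tz": 0,"grip": -1},{"wx": 0,"wy": 0,"wz": 0,"tx": 0.011,"ty": 0.001,"tz": 0,"grip": -1},{"wx": 0,"wy": 0,"wz": 0,"tx": 0.012,"ty": 0.001,"tz": 0,"grip": -1},{"wx": 0,"wy": 0,"wz": 0,"tx": 0.013,"ty": 0.001,"tz": 0,"grip": -1}])

```text
time_s: 2.95
tcp_pos: [0.5283, 0.1441, 0.0433]
orientation: [[0.649, 0.761, 0.001], [0.761, -0.649, 0.0], [0.001, 0.001, -1.0]]
force: [-0.9, -1.7, 1.0]
width: 0.0003
```

```bash
python3 go.py .532 .1474 .043 49.5
```

```text
t 2.95 pos [0.5283 0.1441 0.0433] yaw 49.54 F [-0.9 -1.7  1. ] w 0.0003
w [ 0.0008 -0.0008  0.0008] t [0.0049 0.0006 0.0003]
```

>>> move_arm(targets=[{"wx": 0,"wy": 0,"wz": 0,"tx": 0.002,"ty": 0,"tz": 0,"grip": -1},{"wx": 0,"wy": 0,"wz": 0,"tx": 0.003,"ty": 0,"tz": 0,"grip": -1},{"wx": 0,"wy": 0,"wz": 0,"tx": 0.004,"ty": 0,"tz": 0,"grip": -1},{"wx": 0,"wy": 0,"wz": 0,"tx": 0.005,"ty": 0,"tz": 0,"grip": -1}])

```text
time_s: 3.35
tcp_pos: [0.5316, 0.148, 0.0433]
orientation: [[0.649, 0.761, 0.001], [0.761, -0.649, 0.0], [0.001, 0.001, -1.0]]
force: [0.1, -0.8, 1.2]
width: 0.0002
```

>>> move_arm(targets=[{"wx": 0,"wy": 0,"wz": 0,"tx": 0.001,"ty": 0,"tz": 0,"grip": -1},{"wx": 0,"wy": 0,"wz": 0,"tx": 0.002,"ty": 0,"tz": 0,"grip": -1},{"wx": 0,"wy": 0,"wz": 0,"tx": 0.003,"ty": 0,"tz": 0,"grip": -1}])

```text
time_s: 3.65
tcp_pos: [0.532, 0.1485, 0.0433]
orientation: [[0.648, 0.762, -0.003], [0.762, -0.648, -0.004], [-0.005, -0.0, -1.0]]
force: [-5.1, -9.7, 5.8]
width: 0.0004
```

```bash
python3 go.py .532 .1474 .043 49.5
```

```text
t 3.65 pos [0.532  0.1485 0.0433] yaw 49.63 F [-5.1 -9.7  5.8] w 0.0004
w [-0.      0.005   0.0022] t [-0.0008  0.0007  0.0003]
```

The force has risen to 11 N with no further travel, so the drawer is on its stop. I'll hold briefly, retreat, and rise towards the wedge.

>>> move_arm(targets=[{"wx": 0,"wy": 0,"wz": 0,"tx": 0,"ty": 0,"tz": 0,"grip": -1},{"wx": 0,"wy": 0,"wz": 0,"tx": 0,"ty": 0,"tz": 0,"grip": -1},{"wx": 0,"wy": 0,"wz": 0,"tx": -0.01,"ty": 0,"tz": 0,"grip": -1},{"wx": 0,"wy": 0,"wz": 0,"tx": -0.04,"ty": 0,"tz": 0,"grip": -1},{"wx": 0,"wy": 0,"wz": 0,"tx": -0.06,"ty": 0,"tz": -0.04,"grip": 0},{"wx": 0,"wy": 0,"wz": 0,"tx": -0.08,"ty": 0,"tz": -0.08,"grip": 1},{"wx": 0,"wy": 0,"wz": 0,"tx": -0.1,"ty": 0.02,"tz": -0.12,"grip": 1},{"wx": 0,"wy": 0,"wz": 0,"tx": -0.12,"ty": 0.04,"tz": -0.14,"grip": 1}])

```text
time_s: 4.45
tcp_pos: [0.4878, 0.0329, 0.1874]
orientation: [[0.648, 0.762, 0.009], [0.762, -0.648, 0.001], [0.007, 0.006, -1.0]]
force: [1.1, -0.1, 0.8]
width: 0.0582
```

```bash
python3 go.py .44 -.031 .15 42
python3 - <<'E'
from h import *
grab('wrist','w2')
E
```

```text
t 4.45 pos [0.4878 0.0329 0.1874] yaw 49.62 F [ 1.1 -0.1  0.8] w 0.0582
w [ 0.0056 -0.0072  0.133 ] t [-0.0799  0.0047  0.0369]
```

View pics/w2.png

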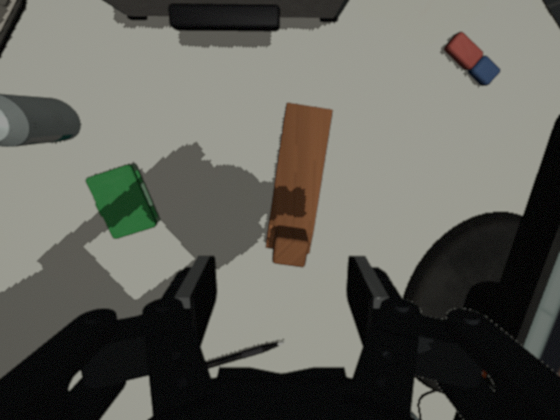

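The wrist view shows the drawer closed, with the pull at (225,16). The wedge tip corners are at (287,103) and (332,108), and the block-top corners at (276,238), (309,240), (305,267) and (273,263).

```bash
python3 - <<'E'
from h import *
i,K,T=load('w2'); 
W=ray(K,T,[(287,103),(332,108)],.003);w=W[0]-W[1];print('tip',W.mean(0).round(4),np.linalg.norm(w),np.degrees(np.arctan2(w[1],w[0]))-90)
B=ray(K,T,[(276,238),(309,240),(305,267),(273,263)],.056);print('block',B.round(4).tolist(),B.mean(0).round(4)); a=W.mean(0)-B.mean(0); print(np.linalg.norm(a[:2]),np.degrees(np.arctan2(a[1],a[0])))
E
python3 go.py .4594 -.0115 .1 42
```

```text
tip [0.5561 0.0729 0.003 ] 0.04149370721255001 43.5656902309768
block [[0.4622, 0.0099, 0.056], [0.4825, -0.0098, 0.056], [0.4639, -0.0271, 0.056], [0.4452, -0.006, 0.056]] [ 0.4634 -0.0082  0.056 ]
0.12320948658128351 41.21844800610388
t 4.5 pos [0.4903 0.0289 0.1902] yaw 49.5 F [ 2.1 -2.4  2.4] w 0.0654
w [ 0.0123 -0.0075  0.1309] t [-0.0514  0.0016  0.0899]
```

>>> move_arm(targets=[{"wx": 0,"wy": 0,"wz": 0.1,"tx": -0.05,"ty": 0,"tz": 0.02,"grip": 1},{"wx": 0,"wy": 0,"wz": 0.136,"tx": -0.05,"ty": 0.0,"tz": 0.05,"grip": 1},{"wx": 0,"wy": 0,"wz": 0.136,"tx": -0.05,"ty": 0.0,"tz": 0.07,"grip": 1},{"wx": 0,"wy": 0,"wz": 0.136,"tx": -0.05,"ty": 0.0,"tz": 0.07,"grip": 1},{"wx": 0,"wy": 0,"wz": 0.136,"tx": -0.05,"ty": 0.0,"tz": 0.07,"grip": 1}])

```text
time_s: 5.0
tcp_pos: [0.4535, -0.0047, 0.1132]
orientation: [[0.746, 0.666, 0.001], [0.666, -0.746, 0.001], [0.001, -0.0, -1.0]]
force: [0.9, 0.7, 0.9]
width: 0.0857
```

```bash
python3 go.py .461 -.010 .026 41.5
python3 - <<'E'
from h import *
grab('wrist','w3')
E
```

```text
t 5.0 pos [ 0.4535 -0.0047  0.1132] yaw 41.75 F [0.9 0.7 0.9] w 0.0857
w [-0.     -0.0015  0.0044] t [0.0019 0.0089 0.0872]
```

View pics/w3.png

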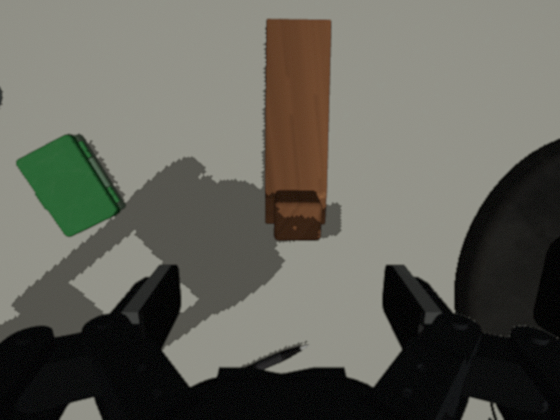

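The wedge is now square in the picture. Its tip corners are (266,19) and (331,20), and the block-top face runs from about (273,203) to (321,240).

Run:
```python
from h import *
i,K,T=load('w3'); 
W=ray(K,T,[(266,19),(331,20)],.003);w=W[0]-W[1];print('tip',W.mean(0).round(4),np.linalg.norm(w),np.degrees(np.arctan2(w[1],w[0]))-90)
B=ray(K,T,[(273,204),(322,204),(320,240),(275,240)],.056);print('block',B.round(4).tolist(),B.mean(0).round(4)); a=W.mean(0)-B.mean(0); print(np.linalg.norm(a[:2]),np.degrees(np.arctan2(a[1],a[0])))
```

```text
tip [0.5556 0.0724 0.003 ] 0.04294091532162189 40.966177907135176
block [[0.4614, 0.0102, 0.056], [0.481, -0.0118, 0.056], [0.4634, -0.0269, 0.056], [0.4448, -0.006, 0.056]] [ 0.4626 -0.0086  0.056 ]
0.1233477030530299 41.08434077163443
```

>>> move_arm(targets=[{"wx": 0,"wy": 0,"wz": 0.012,"tx": 0.0025,"ty": 0.009,"tz": 0.02,"grip": 1},{"wx": 0,"wy": 0,"wz": 0.012,"tx": 0.0025,"ty": 0.009,"tz": 0.05,"grip": 1},{"wx": 0,"wy": 0,"wz": 0.012,"tx": 0.0025,"ty": 0.009,"tz": 0.075,"grip": 1},{"wx": 0,"wy": 0,"wz": 0.012,"tx": 0.0025,"ty": 0.009,"tz": 0.086,"grip": 1},{"wx": 0,"wy": 0,"wz": 0.012,"tx": 0.0025,"ty": 0.009,"tz": 0.086,"grip": 1}])

```text
time_s: 5.55
tcp_pos: [0.4611, -0.0097, 0.0267]
orientation: [[0.754, 0.657, -0.001], [0.657, -0.754, 0.001], [0.0, -0.001, -1.0]]
force: [-0.7, 0.5, -0.2]
width: 0.0858
```

>>> move_arm(targets=[{"wx": 0,"wy": 0,"wz": 0,"tx": 0,"ty": 0,"tz": 0,"grip": -1},{"wx": 0,"wy": 0,"wz": 0,"tx": 0,"ty": 0,"tz": 0,"grip": -1},{"wx": 0,"wy": 0,"wz": 0,"tx": 0,"ty": 0,"tz": 0,"grip": -1},{"wx": 0,"wy": 0,"wz": 0,"tx": 0,"ty": 0,"tz": 0,"grip": -1},{"wx": 0,"wy": 0,"wz": 0,"tx": 0,"ty": 0,"tz": 0,"grip": -1},{"wx": 0,"wy": 0,"wz": 0,"tx": 0,"ty": 0,"tz": 0,"grip": -1}], force=60)

```text
time_s: 6.15
tcp_pos: [0.4627, -0.0103, 0.0284]
orientation: [[0.754, 0.657, 0.003], [0.657, -0.754, -0.0], [0.002, 0.002, -1.0]]
force: [-0.7, -0.2, 7.0]
width: 0.0292
```

```bash
python3 go.py .461 -.010 .026 41
python3 - <<'E'
from h import *
i,K,T=grab('wrist','w4')
h=cv2.cvtColor(i,cv2.COLOR_RGB2HSV); m=cv2.inRange(h,(3,100,50),(20,255,255)); ys,xs=np.nonzero(m[:, 200:400]); print(ys.min(),ys.max()); 
for r in range(ys.min(),ys.min()+12,2): q=xs[ys==r]+200; print(r,q.min(),q.max())
E
```

```text
t 6.15 pos [ 0.4627 -0.0103  0.0284] yaw 41.07 F [-0.7 -0.2  7. ] w 0.0292
w [ 0.0022 -0.0025  0.0011] t [-0.0011 -0.0014  0.0024]
0 326
0 232 330
2 232 330
4 232 330
6 232 330
8 232 330
10 232 330
```

The grip is solid at 29 mm wide, but the tips press down on the widened foot with about 7 N. I'll ease up 1.5 mm and slide the wedge to the line in front of the unit.

>>> move_arm(targets=[{"wx": 0,"wy": 0,"wz": 0,"tx": 0,"ty": 0,"tz": -0.0015,"grip": -1},{"wx": 0,"wy": 0,"wz": -0.02,"tx": 0.005,"ty": -0.008,"tz": -0.0015,"grip": -1},{"wx": 0,"wy": 0,"wz": -0.05,"tx": 0.012,"ty": -0.018,"tz": -0.0015,"grip": -1},{"wx": 0,"wy": 0,"wz": -0.08,"tx": 0.019,"ty": -0.029,"tz": -0.0015,"grip": -1},{"wx": 0,"wy": 0,"wz": -0.11,"tx": 0.026,"ty": -0.04,"tz": -0.0015,"grip": -1},{"wx": 0,"wy": 0,"wz": -0.135,"tx": 0.033,"ty": -0.05,"tz": -0.0015,"grip": -1},{"wx": 0,"wy": 0,"wz": -0.147,"tx": 0.037,"ty": -0.0557,"tz": -0.0015,"grip": -1},{"wx": 0,"wy": 0,"wz": -0.147,"tx": 0.037,"ty": -0.0557,"tz": -0.0015,"grip": -1}])

```text
time_s: 7.0
tcp_pos: [0.4523, 0.0576, 0.0285]
orientation: [[0.648, 0.762, 0.0], [0.762, -0.648, 0.001], [0.001, -0.0, -1.0]]
force: [-0.4, 0.0, -0.3]
width: 0.0286
```

```bash
python3 go.py .4541 .0561 .028 49.5
python3 - <<'E'
from h import *
a,_,_=grab('wrist','w5'); b,_,_=grab('top','top5')
c=cv2.resize(b[120:270,135:330],None,fx=2.8,fy=2.8,interpolation=cv2.INTER_CUBIC)
o=np.zeros((600,800,3),np.uint8); 
o=np.vstack([cv2.resize(a,(560,420))[:200],np.pad(c[:390],((0,0),(0,560-c.shape[1]),(0,0)))])
cv2.imwrite('pics/v5.png',o[:,:,::-1]); print(o.shape)
E
```

```text
t 7.0 pos [0.4523 0.0576 0.0285] yaw 49.64 F [-0.4  0.  -0.3] w 0.0286
w [-0.0002 -0.0008  0.0024] t [0.     0.0023 0.0005]
(590, 560, 3)
```

View pics/v5.png

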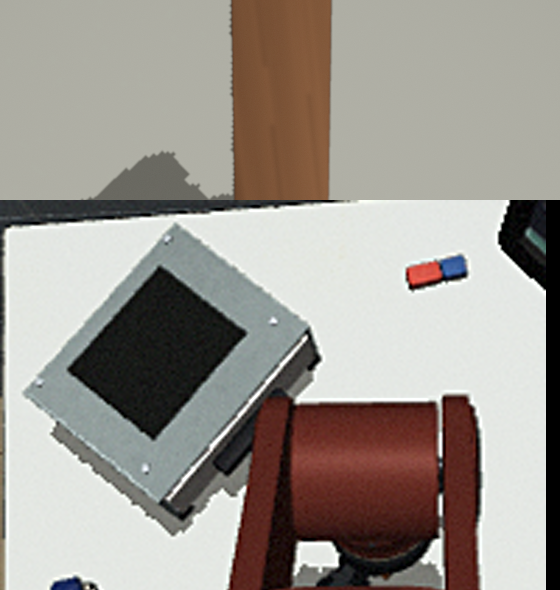

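The top view shows the drawer shut flush, and the wrist view shows the wedge still square in the grip. I'm starting the insertion.

>>> move_arm(targets=[{"wx": 0,"wy": 0,"wz": 0.002,"tx": 0.006,"ty": 0.002,"tz": 0.0005,"grip": -1},{"wx": 0,"wy": 0,"wz": 0.002,"tx": 0.014,"ty": 0.002,"tz": 0.0005,"grip": -1},{"wx": 0,"wy": 0,"wz": 0.002,"tx": 0.022,"ty": 0.002,"tz": 0.0005,"grip": -1},{"wx": 0,"wy": 0,"wz": 0.002,"tx": 0.03,"ty": 0.002,"tz": 0.0005,"grip": -1},{"wx": 0,"wy": 0,"wz": 0.002,"tx": 0.038,"ty": 0.002,"tz": 0.0005,"grip": -1},{"wx": 0,"wy": 0,"wz": 0.002,"tx": 0.044,"ty": 0.002,"tz": 0.0005,"grip": -1},{"wx": 0,"wy": 0,"wz": 0.002,"tx": 0.05,"ty": 0.002,"tz": 0.0005,"grip": -1},{"wx": 0,"wy": 0,"wz": 0.002,"tx": 0.05,"ty": 0.002,"tz": 0.0005,"grip": -1}])

```text
time_s: 7.9
tcp_pos: [0.488, 0.0939, 0.0285]
orientation: [[0.651, 0.759, 0.003], [0.759, -0.651, 0.001], [0.003, 0.002, -1.0]]
force: [0.8, 0.2, 0.8]
width: 0.0288
```

```bash
python3 go.py .5086 .12 .028 49.5
```

```text
t 7.9 pos [0.488  0.0939 0.0285] yaw 49.39 F [0.8 0.2 0.8] w 0.0288
w [ 0.0016 -0.0031 -0.0019] t [ 0.0332 -0.0014  0.0006]
```

>>> move_arm(targets=[{"wx": 0,"wy": 0,"wz": 0,"tx": 0.004,"ty": 0,"tz": 0,"grip": -1},{"wx": 0,"wy": 0,"wz": 0,"tx": 0.007,"ty": 0,"tz": 0,"grip": -1},{"wx": 0,"wy": 0,"wz": 0,"tx": 0.01,"ty": 0,"tz": 0,"grip": -1},{"wx": 0,"wy": 0,"wz": 0,"tx": 0.013,"ty": 0,"tz": 0,"grip": -1},{"wx": 0,"wy": 0,"wz": 0,"tx": 0.015,"ty": 0,"tz": 0,"grip": -1}])

```text
time_s: 8.4
tcp_pos: [0.4944, 0.1019, 0.0285]
orientation: [[0.65, 0.76, -0.005], [0.76, -0.65, -0.005], [-0.007, -0.0, -1.0]]
force: [-10.3, -13.0, 14.0]
width: 0.0287
```

```bash
python3 go.py .5086 .12 .028 49.5
```

```text
t 8.4 pos [0.4944 0.1019 0.0285] yaw 49.48 F [-10.3 -13.   14. ] w 0.0287
w [-0.0004  0.0072 -0.0003] t [ 0.0229 -0.001   0.0003]
```

Contact came exactly where predicted. The push makes the tool pitch nose-down 0.4°, so the tip digs into the desk with 14 N of up-force. I'll compensate with a little pitch and lift, and go on.

>>> move_arm(targets=[{"wx": 0,"wy": 0.006,"wz": 0,"tx": 0,"ty": 0,"tz": -0.001,"grip": -1},{"wx": 0,"wy": 0.008,"wz": 0,"tx": 0.002,"ty": 0,"tz": -0.001,"grip": -1},{"wx": 0,"wy": 0.008,"wz": 0,"tx": 0.004,"ty": 0,"tz": -0.001,"grip": -1},{"wx": 0,"wy": 0.008,"wz": 0,"tx": 0.004,"ty": 0,"tz": -0.001,"grip": -1}], force=80)

```text
time_s: 8.8
tcp_pos: [0.4959, 0.1048, 0.0286]
orientation: [[0.65, 0.76, -0.002], [0.76, -0.65, 0.001], [-0.0, -0.002, -1.0]]
force: [-7.4, -10.6, 9.1]
width: 0.0286
```

```bash
python3 go.py .5086 .12 .028 49.5
```

```text
t 8.8 pos [0.4959 0.1048 0.0286] yaw 49.46 F [ -7.4 -10.6   9.1] w 0.0286
w [-0.0018  0.0002 -0.0006] t [ 0.0198 -0.0003  0.0006]
```

>>> move_arm(targets=[{"wx": 0,"wy": 0.001,"wz": 0,"tx": 0.002,"ty": 0,"tz": -0.0007,"grip": -1},{"wx": 0,"wy": 0.001,"wz": 0,"tx": 0.004,"ty": 0,"tz": -0.0007,"grip": -1},{"wx": 0,"wy": 0.001,"wz": 0,"tx": 0.006,"ty": 0,"tz": -0.0007,"grip": -1},{"wx": 0,"wy": 0.001,"wz": 0,"tx": 0.008,"ty": 0,"tz": -0.0007,"grip": -1},{"wx": 0,"wy": 0.001,"wz": 0,"tx": 0.01,"ty": 0,"tz": -0.0007,"grip": -1}])

```text
time_s: 9.3
tcp_pos: [0.5013, 0.1125, 0.0286]
orientation: [[0.65, 0.76, -0.003], [0.76, -0.65, 0.002], [-0.0, -0.004, -1.0]]
force: [-7.8, -9.3, 6.8]
width: 0.0286
```

```bash
python3 go.py .5086 .12 .028 49.5
python3 - <<'E'
from h import *
grab('scene','s6')
i=cv2.imread('pics/s6.png'); j=cv2.imread('pics/scene0.png')
c=lambda a:cv2.resize(a[150:270,180:310],None,fx=3,fy=3,interpolation=cv2.INTER_CUBIC)
cv2.imwrite('pics/v6.png',np.hstack([c(j),c(i)]))
E
```

```text
t 9.3 pos [0.5013 0.1125 0.0286] yaw 49.46 F [-7.8 -9.3  6.8] w 0.0286
w [-0.0036  0.0003 -0.0007] t [0.0104 0.0007 0.0006]
```

View pics/v6.png

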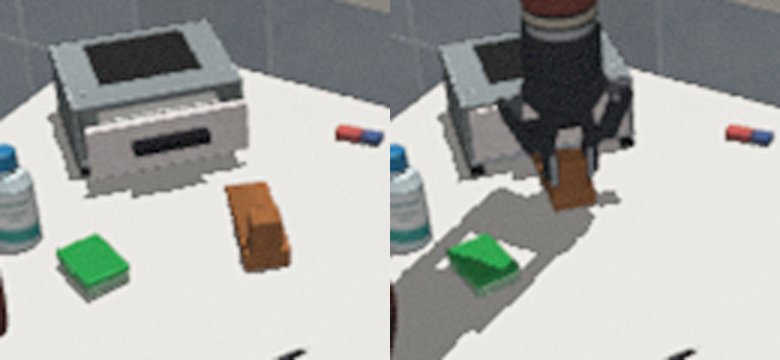

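The scene view shows the gripped wedge going in at the middle of the front, with the bystanders untouched. There are about 10 mm left.

>>> move_arm(targets=[{"wx": -0.002,"wy": 0,"wz": 0,"tx": 0.002,"ty": 0,"tz": -0.0003,"grip": -1},{"wx": -0.002,"wy": 0,"wz": 0,"tx": 0.004,"ty": 0,"tz": -0.0003,"grip": -1},{"wx": -0.002,"wy": 0,"wz": 0,"tx": 0.006,"ty": 0,"tz": -0.0003,"grip": -1},{"wx": -0.002,"wy": 0,"wz": 0,"tx": 0.008,"ty": 0,"tz": -0.0003,"grip": -1},{"wx": -0.002,"wy": 0,"wz": 0,"tx": 0.01,"ty": 0,"tz": -0.0003,"grip": -1},{"wx": -0.002,"wy": 0,"wz": 0,"tx": 0.01,"ty": 0,"tz": -0.0003,"grip": -1},{"wx": -0.002,"wy": 0,"wz": 0,"tx": 0.01,"ty": 0,"tz": -0.0003,"grip": -1}])

```text
time_s: 10.05
tcp_pos: [0.5077, 0.1206, 0.0286]
orientation: [[0.65, 0.76, -0.001], [0.76, -0.65, 0.002], [0.0, -0.002, -1.0]]
force: [-7.2, -7.6, 3.6]
width: 0.0288
```

```bash
python3 go.py .5086 .12 .028 49.5
python3 - <<'E'
from h import *
o=readout.get_obs(); print(o['qvel'].round(4), o['torque'].round(2))
ux=np.array([np.cos(np.radians(49.5)),np.sin(np.radians(49.5))]); f=np.array([.5515,.1702]); d=o['tcp_pos'][:2]-f
print('grip x from front',d@ux,'lat',d@[-ux[1],ux[0]])
i,K,T=grab('top','t7'); j=cv2.imread('pics/top0.png')
c=lambda a:cv2.resize(a[120:250,135:265],None,fx=3,fy=3,interpolation=cv2.INTER_CUBIC)
w=cv2.imread('pics/top5.png')
cv2.imwrite('pics/v7.png',np.hstack([c(w),c(i[:,:,::-1])]))
E
```

```text
t 10.05 pos [0.5077 0.1206 0.0286] yaw 49.44 F [-7.2 -7.6  3.6] w 0.0288
w [-0.0022 -0.0005 -0.001 ] t [0.0001 0.001  0.0006]
[-0.0002 -0.0002  0.0004  0.0021 -0.0006 -0.0003] [-1.25  0.8  -0.01]
grip x from front -0.0661489642274354 lat 0.0010492194349035475
```

View pics/v7.png

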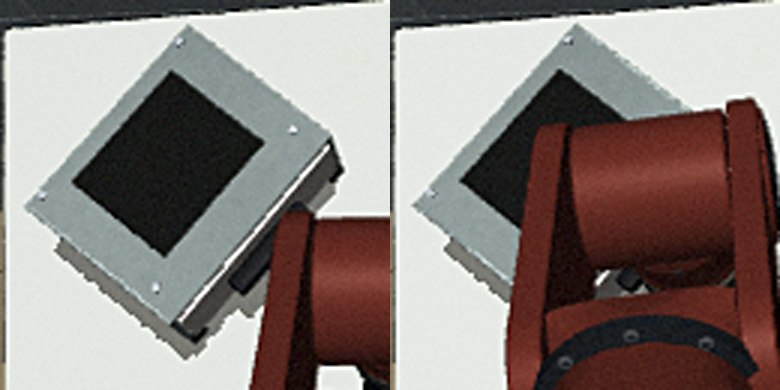

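The unit hasn't shifted and the pose is at rest. I'll use the wrist camera to check the lift and for any wedge slip in the grip.

Run:
```python
from h import *
i,K,T=grab('wrist','w8'); a,_,_=load('w4')
cv2.imwrite('pics/v8.png',np.hstack([cv2.resize(a[:, 130:430],None,fx=1.3,fy=1.3),cv2.resize(i[:,130:430],None,fx=1.3,fy=1.3)])[:,:,::-1])
ux=np.array([np.cos(np.radians(49.5)),np.sin(np.radians(49.5)),0]); uy=np.array([-ux[1],ux[0],0]); f=np.array([.5515,.1702,0])
for n,p in dict(bar=(-.002,0,.016),barlift=(-.002,0,.020),pullTop=(-.019,0,.059),pullTopLift=(-.019,0,.0635)).items(): print(n,proj(K,T,f+p[0]*ux+[0,0,p[2]]).round(0))
```

```text
bar [[286. 125.]]
barlift [[286. 126.]]
pullTop [[287. 184.]]
pullTopLift [[287. 187.]]
```

View pics/v8.png

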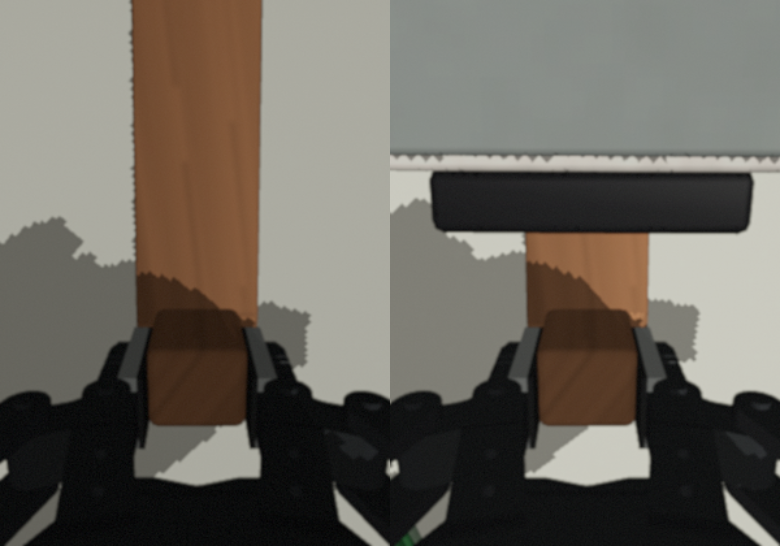

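The wedge sits in the jaws exactly as it was when gripped, so it hasn't slipped. The blade passes centrally under the shut drawer, and both jaws are well clear of the pull. With the grip point 66 mm before the front, the blade is 12.0 mm thick at the bar, which means about 4 mm of lift. I'm handing the job in.

```bash
python3 go.py .5086 .12 .028 49.5; python3 -c "
from cell import workorder; print(workorder.close_job())"
```

```text
t 10.15 pos [0.5077 0.1206 0.0286] yaw 49.44 F [-8.1 -6.9  3.9] w 0.0291
w [-0.0022 -0.0005 -0.001 ] t [0.0001 0.001  0.0006]
the job is handed in; nothing more can be done
None
```

I pushed the drawer home until the force rose to about 11 N with no more travel. Then I gripped the wedge, slid it flat along the desk to the unit's centre line, and pushed it under the front bar. I handed the job in at about 10 s of robot time, still holding the wedge.

**Last checks:**
- **Wedge position:** the grip point is 66 mm before the unit's front and about 1 mm off its centre line. It had not slipped in the jaws and the tool was upright to within about 0.002 rad.
- **Load:** the arm was at rest with about 10 N of horizontal reaction from the wedge.
- **Surroundings:** the drawer was shut and the gripper clear of the pull. The bystanders in view (gel bottle, clip box, eraser) had not moved in a scene picture taken partway through the insertion. I did not check the stapler and mouse individually.

**Lift not measured:** the lift of about 4 mm comes from the wedge's shape and where it sits. Contact began where I expected, but I did not measure the lift in a picture.

**One problem on the way:** at first contact the tip pressed into the desk with about 14 N. I corrected it with a slight pitch and lift before going on.

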